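Set up the video microscope for viewing

ROBOT

A 6-joint arm with a two-finger parallel gripper is mounted at the origin on the work surface. World frame = base frame: x ahead of the robot, y to its left, z up, the work surface at z = 0. Lengths are in mm, angles in rad, forces in N, time in s.
With the tool pointing down it reaches from about 350 to 975 mm from the base axis. Payload 7.1 kg.
Tool frame: the origin (TCP) lies at the very end of the fingers, on their centre line; the grasp point (between the pads) lies 19 mm behind it; y points along the fingers, x is the direction in which the jaws open and shut, and the axes are right-handed (so a half turn about y gives the same grasp; the last joint's range is limited). The gripper opens to 88 mm and grips with 3 to 60 N. Pads are 20 mm wide; open, the fingers measure 115 mm over their backs; the gripper's body (75 mm by 178 mm) begins 61 mm behind the grasp point.
Start: joints at [-1.329, 0.423, 1.63, -0, 1.089, -0.019], TCP at [161.177, -603.843, 222.675] pointing down, gripper open.
Joint ranges: [-3, 3], [-0.9, 2.11], [0.09, 2.58], [-1.31, 4.45], [0.11, 2.69], [-2.54, 2.54]. Speed limits (rad/s): [2.39, 2.39, 3.01, 3.14, 3.14, 3.14].

INTERFACE

Orientations are given as a rotation vector (axis times angle).
In Python, from workcell import ctrl gives the robot as it stands. The module is installed in compiled form; this text tells all that it offers.
- The arm moves only by the tool jog_arm, never from a script. Its argument "steps" is a list of rows, each an object with "turn": the turn, a rotation vector about the world's x, y, z scaled (see below), a list of three; "dp": the shift along the world's x, y, z scaled (see below), a list of three; "claw": the opening, from 0 (shut) to 1 (fully open). In form: [{"turn": [wx, wy, wz], "dp": [x, y, z], "claw": claw}, ...]. A call has 1 to 12 rows; each row is the pose to reach, as a shift and turn from the pose measured when the call began, turning the shorter way round; what a row does not reach only later rows make up. The controller multiplies each number of a shift by 80 mm and each number of a turn by pi rad. A row lasts 1/12 s, in which the tool goes at most 41.7 mm and 7.16 degrees, less where a joint would pass 70% of its speed; a pose out of reach is approached as far as the arm can. A call with a number of a shift or a turn outside -1 to 1 is refused whole. A call with a gripper value outside its range is refused whole. The fingers move at their own pace and stop on an object; the grip force is fixed at half the most. Time passes only in rows, so rows that repeat a pose let the fingers close. It gives the time, the measured TCP pose, the force and the opening at its end, in the units of the state.
- ctrl.get_obs(): the state, without advancing time (a new reading comes with each control period).
- ctrl.get_image(name): name is "side" or "top"; returns a dict with "img" (420x560x3 uint8, red, green, blue), "range_z" (420x560 float32, mm along the optical axis (not along the pixel's ray), 0 where there is no reading), "fovy" (degrees; the focal length in pixels is half the picture's height over the tangent of half this angle, whatever the lens; pixels are square), "cx", "cy" (the principal point, pixels), "camera_from_world" (4x4, takes a point from world to camera coordinates). Camera axes: x right, y down, z forward; pixel columns grow to the right and rows downward; lengths in mm; the calibration is good to about 2 mm. A picture is of the moment at which its call begins.
- ctrl.close_job(): hands the job in, once; it reports no verdict.
The state is a dict: "t": time; "qpos": joint angles; "qvel": joint speeds; "joint_torque": joint torques, N m; "ee_pos": TCP position; "orientation": TCP orientation; "ft_force": force on the tool from outside, world axes, zero at the start; "moment": the same for the moment, N m; "width": finger opening in mm.
Only numpy, scipy, OpenCV 4.12 (cv2) and the standard library are available. Lean on these libraries where they do the work, as an engineer would, in place of code of your own. Each camera call takes 0.05 s, during which the arm holds its last target.

TASK

Get the video microscope ready for viewing: first slide the specimen carrier along the base plate, without lifting it off, until its ring-marked spot sits under the tip of the fixed objective, and let go of it. Then raise the folded-down display on its stiff hinge to a viewing angle of 50 degrees and leave it standing there. Do not bump the objective or disturb the bottle, the stack of dishes and the beaker.

Things in the scene. Friction and masses are not known exactly. Their poses are not given: they have to be found in the camera images.
- microscope: Fixed video microscope. Origin on the bench. Grey base plate: x -170 to +170, y -90 to +160 mm, 20 mm thick (the carrier lies on it). White 50 mm square column, 260 mm tall, at x = +60, y = +130; a white arm 56 mm wide (z 170 to 210) reaches from it to the objective at x = +60, y = 0; above it a black camera, 60 mm across, to z = 280.
- objective: The fixed steel objective hanging from the microscope's arm: a 40 mm tube tapering to a 16 mm wide tip. Origin at the centre of its tip, 58 mm above the bench (30 mm above the carrier's top). Fragile.
- objective_tip (a point): Centre of the underside of the objective's tip, 58 mm above the bench; the axis is vertical.
- carrier: Loose specimen carrier, a dark metal plate 170 mm (its x) by 76 mm (y) by 8 mm, about 250 g, lying on the base plate. Origin at the centre of its underside. At its robot-side end (x = -60 mm) stands an aluminium upright fin; at the other end is a white label with the marked spot.
- carrier_spot (a point): The marked spot: the centre of a dark ring 26 mm across with a central dot, on the carrier's top face at x = +60, y = 0 mm (120 mm from the fin's centre), 8 mm above its underside.
- carrier_grip (a point): Grip point in the carrier's upright fin, 34 mm above the carrier's underside. The fin is 40 mm long (along the carrier's x), 14 mm thick (along its y), its top 48 mm above the carrier's underside.
- display_base: Fixed white foot of the tilting display. Origin on the bench under the hinge line, which runs along its y at the side nearest the robot; the foot, 24 mm high, extends 150 mm along its x, 190 mm wide.
- display_hinge (a point): Middle of the hinge line, 34 mm above the bench; the hinge axis is the y axis of display_base.
- display (a joint): Angle of the display panel, rad: 0 = lying flat, screen up; grows as the far edge rises and the screen turns to the robot; stop at 1.5. The stiff hinge holds any angle; lifting at the pull bar takes about 6 N. Panel 150 mm from hinge to far edge, 190 mm wide, 14 mm thick, its mid-plane through the hinge line.
- display_grip (a point): Centre of the aluminium T-shaped pull on the middle of the panel's far edge: a round bar 40 mm long, 16 mm across, parallel to the hinge, 184 mm from the hinge line, its centre 32 mm beyond the panel's edge, on a neck 14 mm wide. It can be pinched on its two ends from above and turns between the fingers.
- reagent_bottle: Bystander: brown bottle, 64 mm across, 140 mm tall. Origin under its centre.
- dish_stack: Bystander: stack of culture dishes, 90 mm across, 62 mm tall. Origin under its centre.
- beaker: Bystander: open glass beaker, 76 mm across, 95 mm tall. Origin under its centre.

How it is judged (in metres and radians):
On the way, in this order (a step that is already met when the one before it is completed fails the run):
1. the carrier lies flat on the base plate, at rest and let go, its marked spot within 5 mm (horizontally) of the objective's tip (horizontal distance between carrier_spot and objective_tip below 0.005 m and height (world z) of carrier between 0.016 and 0.024 m and angle between carrier's own z axis and vertical below 0.05 rad and linear speed of carrier below 0.01 m/s and contact force between the fingers and carrier below 0.1 N), for 0.2 s.
2. the display stands at 50 degrees, within 5 degrees (value of joint display between 0.7854 and 0.9599 rad and velocity of joint display between -0.05 and 0.05 rad/s), for 0.2 s.
At the end, for the whole second after the job is handed in: The carrier lies flat and still on the microscope's base plate with the centre of its marked spot within 5 mm (horizontally) of the point under the objective's tip, and the display stands still at 50 degrees from flat (between 45 and 55 degrees, 0.785 to 0.960 rad), with nothing held (all of step 2 and horizontal distance between carrier_spot and objective_tip below 0.005 m and height (world z) of carrier between 0.016 and 0.024 m and angle between carrier's own z axis and vertical below 0.05 rad and linear speed of carrier below 0.01 m/s); the robot touches nothing.
It fails at once if the carrier is lifted more than 12 mm off the base plate or tipped more than 12 degrees (height (world z) of carrier above 0.032 m or angle between carrier's own z axis and vertical above 0.21 rad).
It fails at once if the objective is bumped (more than 3 N) (contact force between objective and anything else above 3 N).
It fails at once if the bottle is moved more than 30 mm or tipped more than 17 degrees (distance of reagent_bottle from where it was at the start of the episode above 0.03 m or angle between reagent_bottle's own z axis and vertical above 0.3 rad).
It fails at once if the stack of dishes is moved more than 30 mm or tipped more than 17 degrees (distance of dish_stack from where it was at the start of the episode above 0.03 m or angle between dish_stack's own z axis and vertical above 0.3 rad).
It fails at once if the beaker is moved more than 30 mm or tipped more than 17 degrees (distance of beaker from where it was at the start of the episode above 0.03 m or angle between beaker's own z axis and vertical above 0.3 rad).
It also fails if it takes over 67 s, if anything falls off the work surface, if the arm or the gripper's body presses on something with over 40 N, if the wrist force passes 120 N, or if a joint passes its speed limit or range.

## Working session

There is one attempt and no reset: what is moved stays moved. The work goes in short steps, Python scripts to look and compute and a tool call to move; the robot and the scene stay as the last step left them, time stands still between calls to the robot, and variables do not carry over. Pictures are saved under pics/ and viewed, and the job is handed in when it is done.

Besides the shell and the picture viewer there is one more tool, called after "Call:" by a JSON object that holds its "api" and its "payload", one argument or row to a line. jog_arm: Moves the arm, as the interface text tells. Its arguments: {"type":"object","properties":{"steps":{"type":"array","items":{"type":"object","properties":{"turn":{"type":"array","items":{"type":"number"}},"dp":{"type":"array","items":{"type":"number"}},"claw":{"type":"number"}}}}},"required":["steps"]}

```bash
mkdir -p pics; cat > h.py <<'E'
import numpy as np, cv2
from workcell import ctrl
def cap(name,fn=None):
    d=ctrl.get_image(name)
    if fn: cv2.imwrite('pics/'+fn,d['img'][:,:,::-1])
    np.savez('/tmp/'+name+'.npz',**d)
    return d
def cloud(d):
    z=d['range_z'].astype(float);H,W=z.shape
    f=H/2/np.tan(np.radians(d['fovy'])/2)
    v,u=np.mgrid[:H,:W]
    P=np.stack([(u-d['cx'])/f*z,(v-d['cy'])/f*z,z],-1)
    T=np.linalg.inv(d['camera_from_world'])
    Q=P@T[:3,:3].T+T[:3,3]; Q[z==0]=np.nan
    return Q
def ray(d,u,v,h):
    f=420/2/np.tan(np.radians(d['fovy'])/2)
    T=np.linalg.inv(d['camera_from_world'])
    r=T[:3,:3]@np.array([(u-d['cx'])/f,(v-d['cy'])/f,1]);o=T[:3,3]
    return o+r*(h-o[2])/r[2]
E
python3 - <<'E'
from h import *
for n in('top','side'):
    d=cap(n,n+'0.png'); print(d['fovy'],d['cx'],d['cy']); print(np.linalg.inv(d['camera_from_world']).round(2))
print(ctrl.get_obs())
E
```

```text
44.25939535753934 276.90192881443045 211.87741496584698
[[ 2.00000e-02 -9.90000e-01  1.40000e-01  4.19410e+02]
 [-1.00000e+00 -2.00000e-02 -1.00000e-02 -1.04470e+02]
 [ 2.00000e-02 -1.40000e-01 -9.90000e-01  1.32774e+03]
 [ 0.00000e+00  0.00000e+00  0.00000e+00  1.00000e+00]]
50.070337371968016 277.3166585246943 206.54126998654743
[[-9.8000e-01 -1.2000e-01  1.3000e-01  4.1606e+02]
 [-1.8000e-01  6.2000e-01 -7.6000e-01  8.3533e+02]
 [ 2.0000e-02 -7.7000e-01 -6.3000e-01  8.5154e+02]
 [ 0.0000e+00  0.0000e+00  0.0000e+00  1.0000e+00]]
{'t': 0.1, 'qpos': array([-1.32897084e+00,  4.23772224e-01,  1.63059606e+00,  3.36517089e-06,
        1.08860008e+00, -1.90230941e-02]), 'qvel': array([ 0.00085772, -0.00033427, -0.00126079,  0.00029051, -0.00074095,
        0.00203342]), 'joint_torque': array([-1.41177268e-03, -5.45618141e+01, -2.74323463e+01,  6.44406583e-02,
        1.87872030e-02, -1.37930797e-06]), 'ee_pos': array([ 161.08065037, -603.37168702,  221.98143968]), 'orientation': array([-1.32048313,  1.01568636, -1.01389874]), 'ft_force': array([ 0.15037203, -0.40152895, -0.05841879]), 'moment': array([-0.08017686, -0.00093441, -0.01270275]), 'width': 87.50185860035344}
```

View pics/top0.png

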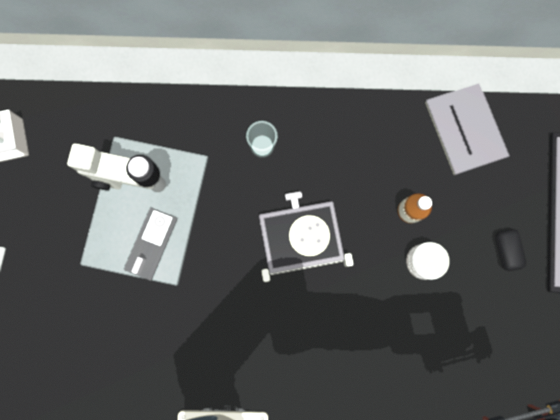

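View pics/side0.png

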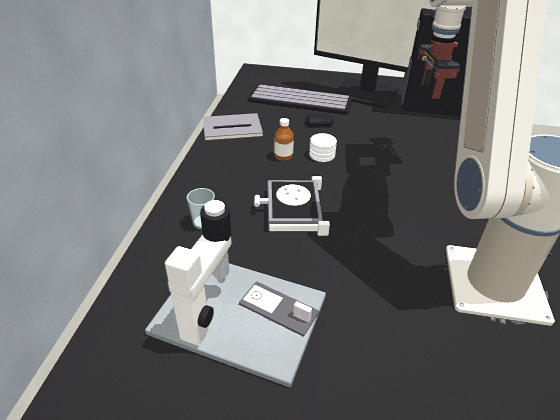

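```bash
python3 - <<'E'
from h import *
for n,(a,b,c,e) in {'top':(60,120,240,300),'side':(140,190,340,390)}.items():
    d=np.load('/tmp/%s.npz'%n); 
    cv2.imwrite('pics/%s_z.png'%n,cv2.resize(d['img'][b:e,a:c,::-1],None,fx=3.2 if n=='side' else 3.2,fy=3.2 if n=='side' else 3.2,interpolation=cv2.INTER_CUBIC)[:600,:800])
d=np.load('/tmp/top.npz');Q=cloud(d);z=Q[...,2]
S=np.load('/tmp/side.npz');QS=cloud(S)
v,u=np.mgrid[:420,:560]
def rect(m,nm,Q=Q):
    p=Q[m][:,:2]; p=p[np.isfinite(p).all(1)]
    r=cv2.minAreaRect(p.astype(np.float32)); print(nm,len(p),'med',np.median(Q[m][:,2]).round(1),r, p.mean(0).round(1))
R=(u>70)&(u<215)&(v>130)&(v<290)
rect(R&(z>12)&(z<24),'plate'); rect(R&(z>24.5)&(z<33),'carrier'); rect(R&(z>55)&(z<75)&(v>240)&(u<150),'fin')
rect(R&(z>255)&(z<300)&(u>120),'cam')
rect((u>250)&(u<360)&(v>180)&(v<290)&(z>15)&(z<60),'disp')
rect((u>280)&(u<306)&(v>185)&(v<203)&(z>15)&(z<60),'pull')
rect((u>395)&(u<440)&(v>185)&(v<225)&(z>60)&(z<160),'bottle')
rect((u>400)&(u<455)&(v>235)&(v<290)&(z>40)&(z<80),'dish')
rect((u>240)&(u<280)&(v>115)&(v<160)&(z>10)&(z<110),'beaker')
E
```

```text
plate 8402 med 20.0 ((604.990478515625, 209.6685333251953), (266.08563232421875, 340.7964782714844), 79.23220825195312) [600.  212.9]
carrier 2234 med 27.7 ((603.7821044921875, 214.69314575195312), (243.89720153808594, 337.92041015625), 79.52727508544922) [546.  196.9]
fin 111 med 66.7 ((462.25579833984375, 215.9231719970703), (15.19478988647461, 39.374481201171875), 71.11994934082031) [461.5 214.6]
cam 669 med 272.7 ((656.9547729492188, 170.201171875), (58.08248519897461, 58.5661735534668), 21.31304931640625) [655.1 167.9]
disp 4894 med 43.0 ((553.5538940429688, -180.76927185058594), (207.47900390625, 225.66184997558594), 11.642125129699707) [ 540.4 -183.2]
pull 123 med 42.4 ((641.2939453125, -162.12904357910156), (27.56980323791504, 39.02438735961914), 12.550419807434082) [ 643.2 -161.7]
bottle 604 med 100.9 ((617.7119750976562, -462.05450439453125), (63.03643798828125, 58.538936614990234), 20.765958786010742) [ 614.3 -456.6]
dish 1118 med 62.5 ((489.1249694824219, -500.61737060546875), (88.64982604980469, 89.71033477783203), 11.960042953491211) [ 488.3 -497.9]
beaker 630 med 67.1 ((784.5940551757812, -78.05418395996094), (74.46707153320312, 74.45916748046875), 23.595970153808594) [791. -78.]
```

View pics/top_z.png

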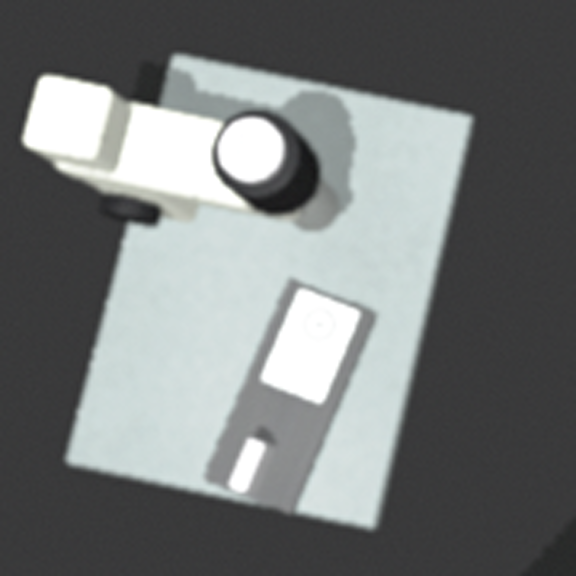

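View pics/side_z.png

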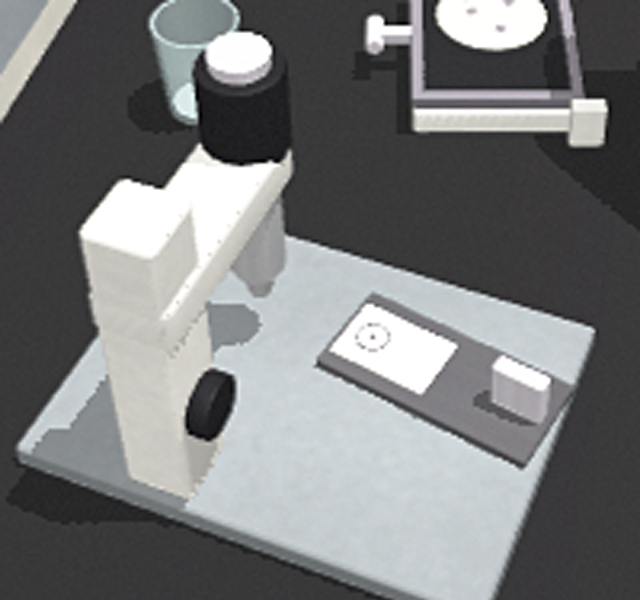

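```bash
python3 - <<'E'
from h import *
d=np.load('/tmp/top.npz');Q=cloud(d);z=Q[...,2]
S=np.load('/tmp/side.npz');QS=cloud(S);zs=QS[...,2]
v,u=np.mgrid[:420,:560]
c=lambda x,y:ray(d,60+(x+.5)/3.2-.5,120+(y+.5)/3.2-.5,20)
C=[c(174,55),c(473,117),c(378,527),c(66,461)]
P=np.array(C)[:,:2];print('corners',P.round(1))
for i in range(4): print(np.linalg.norm(P[i]-P[(i+1)%4]).round(1), end=' ')
ex=(P[0]-P[3]+P[1]-P[2]);a=np.arctan2(ex[1],ex[0]);ey=(P[0]-P[1]+P[3]-P[2]);b=np.arctan2(ey[1],ey[0])-np.pi/2
print('yaw',a,b)
yaw=(a+b)/2;R=np.array([[np.cos(yaw),-np.sin(yaw)],[np.sin(yaw),np.cos(yaw)]])
o=P.mean(0)-R@[0,35];print('origin',o,'obj',o+R@[60,0])
# side: corners via depth mask
for nm,q,zz,X in(('top',Q,z,d),('side',QS,zs,S)):
    m=(zz>276)&(q[...,1]>80)&(q[...,1]<260)&(q[...,0]>560)
    if nm=='top' or 1:
        p=q[m]; print(nm,'camtop',m.sum(),p[:,:2].mean(0),cv2.minEnclosingCircle(p[:,:2].astype(np.float32)), p[:,2].max())
    m=(np.abs(zz-68)<3)&(q[...,0]>420)&(q[...,0]<500)&(q[...,1]>180)&(q[...,1]<250)
    print('fin top',m.sum(),cv2.minAreaRect(q[m][:,:2].astype(np.float32)),np.median(q[m][:,2]))
    m=(q[...,2]>26)&(q[...,2]<30)&(q[...,0]>420)&(q[...,0]<595)&(q[...,1]>120)&(q[...,1]<280)
    print('carrier',m.sum(),cv2.minAreaRect(q[m][:,:2].astype(np.float32)))
    m=(q[...,2]>17)&(q[...,2]<23)&(q[...,0]>380)&(q[...,0]<820)&(q[...,1]>20)&(q[...,1]<420)
    print('plate',m.sum(),cv2.minAreaRect(q[m][:,:2].astype(np.float32)))
print('ring',ray(d,159.7,220.9,28),ray(S,256.6,295.3,28))
print('tip side',ray(S,221.5,281.5,58), ray(S,221.5,280.5,58))
m=(zs>35)&(zs<55)&(QS[...,0]>620)&(QS[...,0]<670)&(np.abs(QS[...,1]+162)<50)
print('pull side',m.sum(),QS[m].mean(0),cv2.minAreaRect(QS[m][:,:2].astype(np.float32)),QS[m][:,2].max())
E
```

```text
corners [[792.5 304.4]
 [746.8  60.3]
 [416.6 121.5]
 [462.9 367.5]]
248.4 335.8 250.3 335.6 yaw -0.18622287848799074 -0.1853666228911257
origin [598.2129199  179.01857286] obj [657.18030481 167.93491298]
top camtop 303 [657.19585502 170.54459981] ((653.1417236328125, 172.03961181640625), 24.745527267456055) 286.4153302956254
fin top 65 ((461.9871826171875, 215.1981201171875), (13.704231262207031, 38.23976516723633), 72.48208618164062) 67.89689591115734
carrier 1001 ((510.8211669921875, 198.75439453125), (146.18798828125, 168.39727783203125), 89.45821380615234)
plate 6659 ((605.8395385742188, 215.7950439453125), (250.42620849609375, 339.5405578613281), 79.21329498291016)
side camtop 227 [653.79875529 172.08368148] ((654.8158569335938, 170.68670654296875), 21.493635177612305) 282.56862967933046
fin top 89 ((457.89593505859375, 215.82125854492188), (15.42025375366211, 39.933223724365234), 65.64923858642578) 67.32885509991718
carrier 1392 ((514.9382934570312, 195.91397094726562), (78.23063659667969, 170.32411193847656), 69.26290893554688)
plate 8138 ((602.0804443359375, 217.25836181640625), (251.71334838867188, 340.1018981933594), 79.17586517333984)
ring [574.33761381 173.11676927  28.        ] [570.05118729 174.64744364  28.        ]
tip side [652.44313151 174.58357645  58.        ] [653.2642162  171.65756551  58.        ]
pull side 73 [ 636.77949849 -159.60998419   40.97204899] ((633.8788452148438, -161.89190673828125), (30.029220581054688, 40.616905212402344), 8.058445930480957) 47.95736976770047
```

```bash
cat >> h.py <<'E'
from scipy.spatial.transform import Rotation as Ro
def st():
    o=ctrl.get_obs();R=Ro.from_rotvec(o['orientation']).as_matrix()
    print('t',o['t'],'p',o['ee_pos'].round(1),'tx',R[:,0].round(3),'ty',R[:,1].round(3),'F',o['ft_force'].round(1),'w',round(o['width'],1))
    return o
E
python3 - <<'E'
from h import *
st()
E
```

```text
t 0.1 p [ 161.1 -603.4  222. ] tx [ 0.258 -0.966 -0.001] ty [-0.     0.001 -1.   ] F [ 0.2 -0.4 -0.1] w 87.5
```

Call:
{"api": "jog_arm", "payload": {
  "steps": [
    {"dp": [1, 1, 0.3], "turn": [0, 0, 0], "claw": 1},
    {"dp": [1, 1, 0.3], "turn": [0, 0, 0], "claw": 1},
    {"dp": [1, 1, 0.3], "turn": [0, 0, 0], "claw": 1}
  ]
}}

```text
t: 0.35
ee_pos: [241.8, -521.6, 245.7]
orientation: [-1.319, 1.017, -1.014]
ft_force: [0.3, 0.8, 0.7]
width: 87.9
```

Call:
{"api": "jog_arm", "payload": {
  "steps": [
    {"dp": [1, 1, 0], "turn": [0, 0, 0], "claw": 1},
    {"dp": [1, 1, 0], "turn": [0, 0, 0], "claw": 1},
    {"dp": [1, 1, 0], "turn": [0, 0, 0], "claw": 1}
  ]
}}

```text
t: 0.6
ee_pos: [323.2, -439.3, 245.6]
orientation: [-1.318, 1.017, -1.013]
ft_force: [0.4, -0.7, -0.7]
width: 87.8
```

Call:
{"api": "jog_arm", "payload": {
  "steps": [
    {"dp": [1, 1, 0], "turn": [0, 0, 0], "claw": 1},
    {"dp": [1, 1, 0], "turn": [0, 0, 0], "claw": 1},
    {"dp": [1, 1, 0], "turn": [0, 0, 0], "claw": 1}
  ]
}}

```text
t: 0.85
ee_pos: [404.5, -356.9, 245.4]
orientation: [-1.318, 1.017, -1.012]
ft_force: [-0.0, -0.2, 0.8]
width: 88.2
```

Call:
{"api": "jog_arm", "payload": {
  "steps": [
    {"dp": [0.1, 1, 0], "turn": [0, 0, 0.115], "claw": 1},
    {"dp": [0.1, 1, 0], "turn": [0, 0, 0.115], "claw": 1},
    {"dp": [0.1, 1, 0], "turn": [0, 0, 0.115], "claw": 1}
  ]
}}

```text
t: 1.1
ee_pos: [412.1, -270.9, 244.6]
orientation: [-1.439, 0.738, -0.726]
ft_force: [1.2, -0.3, -0.1]
width: 88.1
```

Call:
{"api": "jog_arm", "payload": {
  "steps": [
    {"dp": [0.1, 1, 0], "turn": [0, 0, 0.115], "claw": 1},
    {"dp": [0.1, 1, 0], "turn": [0, 0, 0.115], "claw": 1},
    {"dp": [0.1, 1, 0], "turn": [0, 0, 0.115], "claw": 1}
  ]
}}

```text
t: 1.35
ee_pos: [419.1, -186.0, 244.0]
orientation: [-1.519, 0.453, -0.437]
ft_force: [-0.8, -0.4, -0.2]
width: 88.0
```

Call:
{"api": "jog_arm", "payload": {
  "steps": [
    {"dp": [0.1, 1, 0], "turn": [0, 0, 0.115], "claw": 1},
    {"dp": [0.1, 1, 0], "turn": [0, 0, 0.115], "claw": 1},
    {"dp": [0.1, 1, 0], "turn": [0, 0, 0.115], "claw": 1}
  ]
}}

```text
t: 1.6
ee_pos: [426.5, -101.1, 243.6]
orientation: [-1.56, 0.165, -0.145]
ft_force: [-0.9, -0.3, -0.1]
width: 87.7
```

Call:
{"api": "jog_arm", "payload": {
  "steps": [
    {"dp": [0.1, 1, 0], "turn": [0, 0, 0.115], "claw": 1},
    {"dp": [0.1, 1, 0], "turn": [0, 0, 0.115], "claw": 1},
    {"dp": [0.1, 1, 0], "turn": [0, 0, 0.115], "claw": 1}
  ]
}}

```text
t: 1.85
ee_pos: [434.3, -16.2, 243.4]
orientation: [-1.562, -0.126, 0.147]
ft_force: [0.2, 0.0, -0.5]
width: 87.9
```

Call:
{"api": "jog_arm", "payload": {
  "steps": [
    {"dp": [0.1, 1, 0], "turn": [0, 0, 0.115], "claw": 1},
    {"dp": [0.1, 1, 0], "turn": [0, 0, 0.115], "claw": 1},
    {"dp": [0.1, 1, 0], "turn": [0, 0, 0.115], "claw": 1}
  ]
}}

```text
t: 2.1
ee_pos: [442.6, 68.8, 243.5]
orientation: [-1.525, -0.417, 0.437]
ft_force: [-0.2, -0.3, 0.1]
width: 87.6
```

Call:
{"api": "jog_arm", "payload": {
  "steps": [
    {"dp": [0.1, 1, 0], "turn": [0, 0, 0.115], "claw": 1},
    {"dp": [0.1, 1, 0], "turn": [0, 0, 0.115], "claw": 1},
    {"dp": [0.1, 1, 0], "turn": [0, 0, 0.115], "claw": 1}
  ]
}}

```text
t: 2.35
ee_pos: [451.2, 153.8, 243.6]
orientation: [-1.448, -0.705, 0.724]
ft_force: [0.7, -0.2, 0.2]
width: 87.8
```

```bash
python3 - <<'E'
from h import *
o=st();print(o['qpos'])
E
```

```text
t 2.35 p [451.2 153.8 243.6] tx [ 0.609  0.793 -0.009] ty [-0.011 -0.003 -1.   ] F [ 0.7 -0.2  0.2] w 87.8
[ 3.03195187e-01  1.81809904e-01  1.92156763e+00  5.70204122e-04
  1.05004050e+00 -6.12816621e-01]
```

Call:
{"api": "jog_arm", "payload": {
  "steps": [
    {"dp": [0.11, 0.77, -0.5], "turn": [0.001, -0.0035, 0.0955], "claw": 1},
    {"dp": [0.11, 0.77, -1], "turn": [0.001, -0.0035, 0.0955], "claw": 1},
    {"dp": [0.11, 0.77, -1], "turn": [0.001, -0.0035, 0.0955], "claw": 1},
    {"dp": [0.11, 0.77, -1], "turn": [0.001, -0.0035, 0.0955], "claw": 1},
    {"dp": [0.11, 0.77, -1], "turn": [0.001, -0.0035, 0.0955], "claw": 1}
  ]
}}

```text
t: 2.77
ee_pos: [459.0, 215.2, 162.7]
orientation: [-1.358, -0.94, 0.947]
ft_force: [-0.6, -0.3, 0.2]
width: 87.8
```

Call:
{"api": "jog_arm", "payload": {
  "steps": [
    {"dp": [0, 0, -0.5], "turn": [0, 0, 0], "claw": 1},
    {"dp": [0, 0, -0.8], "turn": [0, 0, 0], "claw": 1},
    {"dp": [0, 0, -0.8], "turn": [0, 0, 0], "claw": 1},
    {"dp": [0, 0, -0.8], "turn": [0, 0, 0], "claw": 1},
    {"dp": [0, 0, -0.8], "turn": [0, 0, 0], "claw": 1}
  ]
}}

```text
t: 3.18
ee_pos: [460.4, 215.1, 100.8]
orientation: [-1.359, -0.941, 0.943]
ft_force: [-0.0, 0.6, 0.2]
width: 87.7
```

```bash
python3 - <<'E'
from h import *
o=st();S=cap('side','s1.png');d=cap('top','t1.png')
a=cv2.resize(S['img'][200:400,180:400,::-1],None,fx=3,fy=3,interpolation=2);cv2.imwrite('pics/s1z.png',a)
E
```

```text
t 3.1833 p [460.4 215.1 100.8] tx [ 0.35   0.937 -0.002] ty [-0.    -0.002 -1.   ] F [-0.   0.6  0.2] w 87.7
```

View pics/s1z.png

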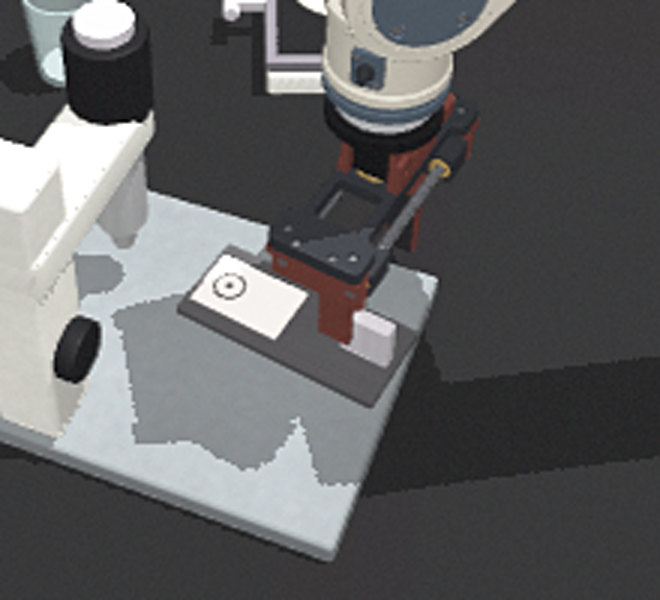

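View pics/t1.png

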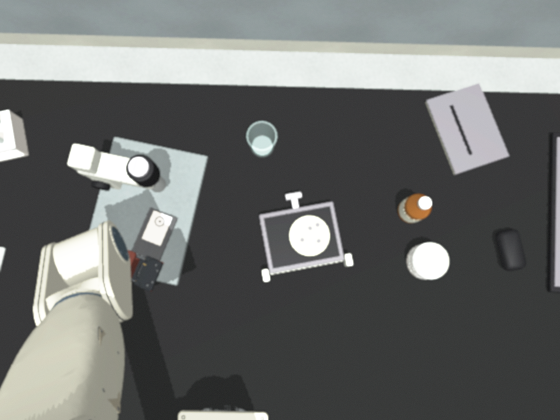

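Call:
{"api": "jog_arm", "payload": {
  "steps": [
    {"dp": [0, 0, -0.4], "turn": [0, 0, 0], "claw": 1},
    {"dp": [0, 0, -0.8], "turn": [0, 0, 0], "claw": 1},
    {"dp": [0, 0, -0.8], "turn": [0, 0, 0], "claw": 1},
    {"dp": [0, 0, -0.8], "turn": [0, 0, 0], "claw": 1},
    {"dp": [0, 0, -0.8], "turn": [0, 0, 0], "claw": 1}
  ]
}}

```text
t: 3.7
ee_pos: [461.4, 215.9, 38.6]
orientation: [-1.359, -0.944, 0.942]
ft_force: [0.0, 0.2, 0.2]
width: 88.0
```

Call:
{"api": "jog_arm", "payload": {
  "steps": [
    {"dp": [0, 0, 0], "turn": [0, 0, 0], "claw": 0.4},
    {"dp": [0, 0, 0], "turn": [0, 0, 0], "claw": 0.3},
    {"dp": [0, 0, 0], "turn": [0, 0, 0], "claw": 0.25},
    {"dp": [0, 0, 0], "turn": [0, 0, 0], "claw": 0.2},
    {"dp": [0, 0, 0], "turn": [0, 0, 0], "claw": 0.15},
    {"dp": [0, 0, 0], "turn": [0, 0, 0], "claw": 0.1},
    {"dp": [0, 0, 0], "turn": [0, 0, 0], "claw": 0.05},
    {"dp": [0, 0, 0], "turn": [0, 0, 0], "claw": 0.05},
    {"dp": [0, 0, 0], "turn": [0, 0, 0], "claw": 0.05},
    {"dp": [0, 0, 0], "turn": [0, 0, 0], "claw": 0.05}
  ]
}}

```text
t: 4.53
ee_pos: [461.4, 215.8, 38.5]
orientation: [-1.359, -0.943, 0.942]
ft_force: [0.1, 1.0, -1.1]
width: 24.8
```

```bash
python3 - <<'E'
from h import *
o=st();S=cap('side','s2.png');d=cap('top','t2.png')
a=cv2.resize(S['img'][200:400,180:400,::-1],None,fx=3,fy=3,interpolation=2);cv2.imwrite('pics/s2z.png',a)
E
```

```text
t 4.5333 p [461.4 215.8  38.5] tx [ 0.349  0.937 -0.   ] ty [ 0.002 -0.001 -1.   ] F [ 0.1  1.  -1.1] w 24.8
```

View pics/s2z.png

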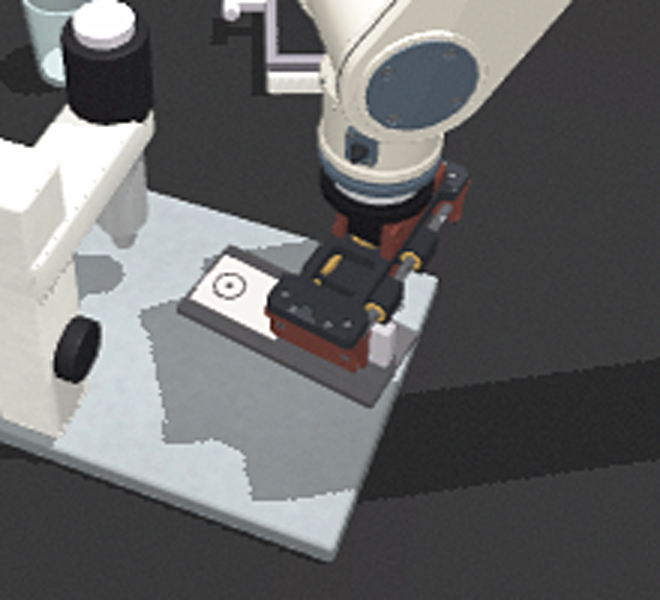

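Call:
{"api": "jog_arm", "payload": {
  "steps": [
    {"dp": [0, 0, 0], "turn": [0, 0, 0], "claw": 0.05},
    {"dp": [0, 0, 0], "turn": [0, 0, 0], "claw": 0.05},
    {"dp": [0, 0, 0], "turn": [0, 0, 0], "claw": 0.05},
    {"dp": [0, 0, 0], "turn": [0, 0, 0], "claw": 0.05},
    {"dp": [0, 0, 0], "turn": [0, 0, 0], "claw": 0},
    {"dp": [0, 0, 0], "turn": [0, 0, 0], "claw": 0}
  ]
}}

```text
t: 5.13
ee_pos: [461.3, 215.7, 38.4]
orientation: [-1.359, -0.943, 0.942]
ft_force: [-0.5, -0.1, -0.0]
width: 13.8
```

```bash
python3 - <<'E'
from h import *
o=st();S=cap('side','s3.png');d=cap('top','t3.png')
a=cv2.resize(S['img'][200:400,180:400,::-1],None,fx=3,fy=3,interpolation=2);cv2.imwrite('pics/s3z.png',a)
a=cv2.resize(d['img'][130:290,70:230,::-1],None,fx=3.7,fy=3.7,interpolation=2);cv2.imwrite('pics/t3z.png',a)
E
```

```text
t 5.1333 p [461.3 215.7  38.4] tx [ 0.35   0.937 -0.   ] ty [ 0.002 -0.001 -1.   ] F [-0.5 -0.1 -0. ] w 13.8
```

View pics/s3z.png

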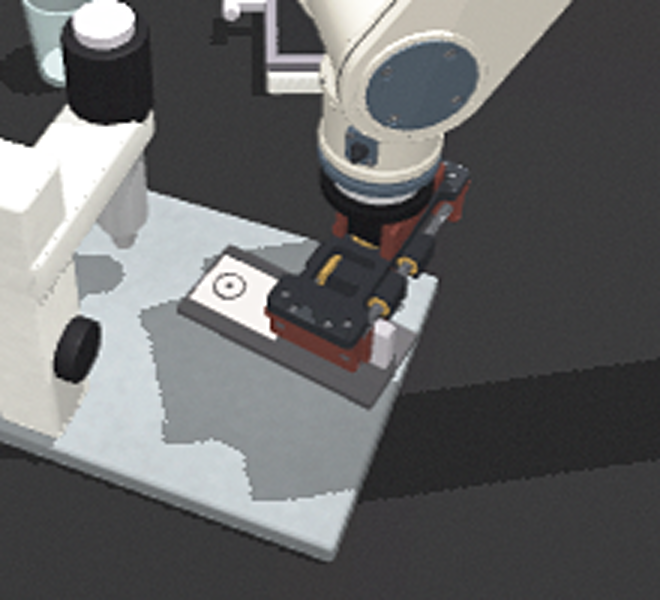

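View pics/t3z.png

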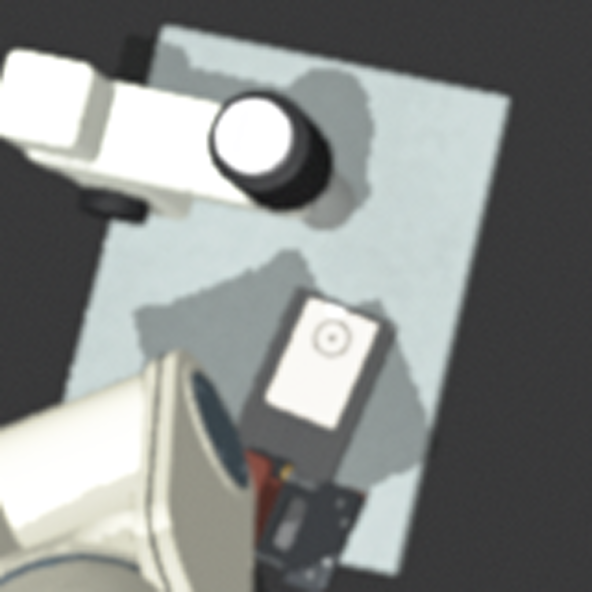

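Call:
{"api": "jog_arm", "payload": {
  "steps": [
    {"dp": [0.08, 0, 0], "turn": [0, 0, 0], "claw": 0},
    {"dp": [0.16, 0, 0], "turn": [0, 0, 0], "claw": 0},
    {"dp": [0.24, 0, 0], "turn": [0, 0, 0], "claw": 0},
    {"dp": [0.32, 0, 0], "turn": [0, 0, 0], "claw": 0},
    {"dp": [0.4, 0, 0], "turn": [0, 0, 0], "claw": 0},
    {"dp": [0.48, -0.01, 0], "turn": [0, 0, 0], "claw": 0},
    {"dp": [0.56, -0.02, 0], "turn": [0, 0, 0], "claw": 0},
    {"dp": [0.64, -0.03, 0], "turn": [0, 0, 0], "claw": 0},
    {"dp": [0.72, -0.03, 0], "turn": [0, 0, 0], "claw": 0},
    {"dp": [0.8, -0.03, 0], "turn": [0, 0, 0], "claw": 0},
    {"dp": [0.8, -0.03, 0], "turn": [0, 0, 0], "claw": 0}
  ]
}}

```text
t: 6.15
ee_pos: [527.4, 213.5, 38.5]
orientation: [-1.36, -0.945, 0.94]
ft_force: [1.5, 0.1, 0.9]
width: 13.6
```

```bash
python3 - <<'E'
from h import *
o=st();S=cap('side','s4.png');d=cap('top','t4.png')
a=cv2.resize(S['img'][230:350,170:330,::-1],None,fx=5,fy=5,interpolation=2);cv2.imwrite('pics/s4z.png',a)
a=cv2.resize(d['img'][130:290,70:230,::-1],None,fx=3.7,fy=3.7,interpolation=2);cv2.imwrite('pics/t4z.png',a)
print(ray(d,159.7,221.6,28),ray(S,256.5,295.7,28))
E
```

```text
t 6.15 p [527.4 213.5  38.5] tx [0.35  0.937 0.001] ty [ 0.004 -0.001 -1.   ] F [1.5 0.1 0.9] w 13.6
[572.55776721 173.02431797  28.        ] [570.02870386 175.84618479  28.        ]
```

View pics/s4z.png

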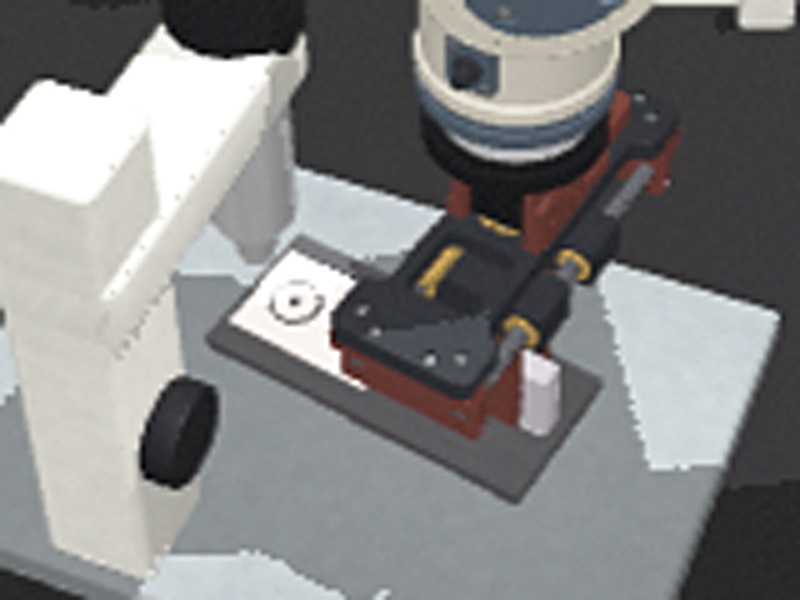

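View pics/t4z.png

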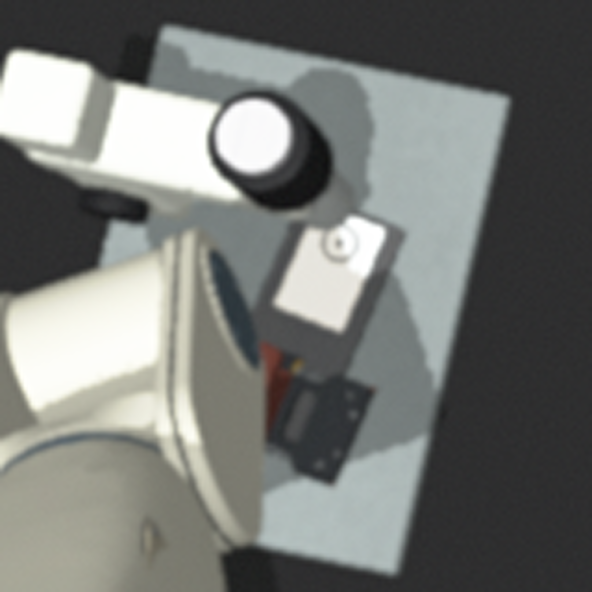

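```bash
cat >> h.py <<'E'
def proj(d,p):
    f=420/2/np.tan(np.radians(d['fovy'])/2)
    q=d['camera_from_world']@np.r_[p,1]
    return np.array([q[0]/q[2]*f+d['cx'],q[1]/q[2]*f+d['cy']])
E
python3 - <<'E'
from h import *
S=np.load('/tmp/side.npz');d=np.load('/tmp/top.npz')
u=lambda x,y,s,a,b:((x+.5)/s-.5+a,(y+.5)/s-.5+b)
print('ring',ray(S,*u(294.5,300,5,170,230),28),ray(d,*u(340,242,3.7,70,130),28))
Q=cloud(S)
# objective tube points in side depth
m=(Q[...,2]>62)&(Q[...,2]<165)&(Q[...,0]>610)&(Q[...,0]<700)&(Q[...,1]>130)&(Q[...,1]<215)
p=Q[m];print(len(p))
from scipy.optimize import least_squares
t=p[(p[:,2]>105)]
r=least_squares(lambda c:np.hypot(t[:,0]-c[0],t[:,1]-c[1])-20,[655,171],loss='soft_l1');print('tube axis',r.x,len(t),np.abs(r.fun).mean())
for z in range(60,170,10):
    k=p[np.abs(p[:,2]-z)<5]; print(z,len(k),k[:,:2].mean(0) if len(k) else '')
for o in((654.5,171.7),(652.5,173)): print(proj(S,np.r_[o,58]), (proj(S,np.r_[o,58])-[170,230])*5+2)
a=cv2.resize(S['img'][240:300,200:260,::-1],None,fx=10,fy=10,interpolation=2);cv2.imwrite('pics/s4zz.png',a)
E
```

```text
ring [638.49385778 170.57327855  28.        ] [640.67550537 171.92640213  28.        ]
301
tube axis [654.87884355 169.95872527] 179 0.7466142199997805
60 3 [647.91553583 176.6444455 ]
70 16 [652.125655   178.93333671]
80 10 [650.93673956 183.89631545]
90 40 [648.4416219  184.53625003]
100 53 [648.04016117 184.98895137]
110 44 [646.943567   185.32553511]
120 41 [644.48587296 183.91226971]
130 40 [642.18881381 182.51395828]
140 26 [641.2435354  182.70885389]
150 22 [638.45462646 179.6592207 ]
160 6 [636.00777479 175.91781445]
[220.97746055 280.43583784] [256.88730276 254.17918918]
[221.6624848  280.98270682] [260.31242402 256.91353408]
```

View pics/s4zz.png

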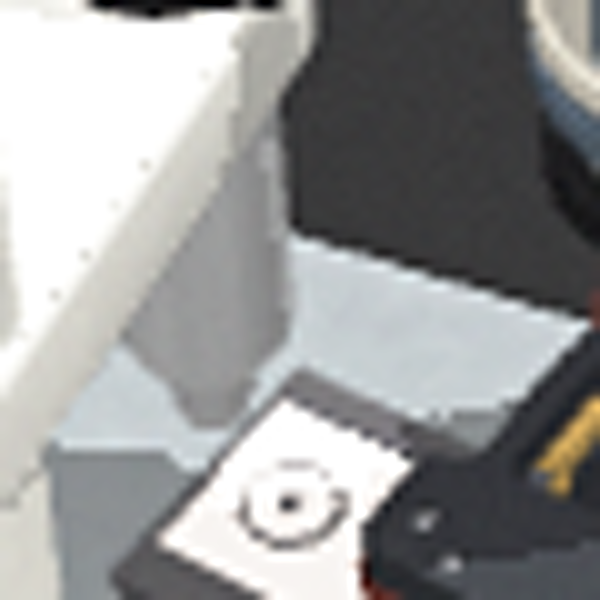

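Call:
{"api": "jog_arm", "payload": {
  "steps": [
    {"dp": [0.07, 0, 0], "turn": [0, 0, 0], "claw": 0},
    {"dp": [0.14, -0.01, 0], "turn": [0, 0, 0], "claw": 0},
    {"dp": [0.21, -0.01, 0], "turn": [0, 0, 0], "claw": 0},
    {"dp": [0.21, -0.01, 0], "turn": [0, 0, 0], "claw": 0},
    {"dp": [0.21, -0.01, 0], "turn": [0, 0, 0], "claw": 0},
    {"dp": [0.21, -0.01, 0], "turn": [0, 0, 0], "claw": 0}
  ]
}}

```text
t: 6.75
ee_pos: [544.1, 212.8, 38.5]
orientation: [-1.361, -0.946, 0.939]
ft_force: [1.7, 0.6, 0.7]
width: 13.8
```

```bash
python3 - <<'E'
from h import *
o=st();S=cap('side','s5.png');d=cap('top','t5.png')
a=cv2.resize(S['img'][240:300,190:250,::-1],None,fx=10,fy=10,interpolation=2);cv2.imwrite('pics/s5z.png',a)
a=cv2.resize(d['img'][150:230,100:200,::-1],None,fx=7,fy=7,interpolation=2);cv2.imwrite('pics/t5z.png',a)
E
```

```text
t 6.75 p [544.1 212.8  38.5] tx [0.349 0.937 0.001] ty [ 0.005 -0.    -1.   ] F [1.7 0.6 0.7] w 13.8
```

View pics/s5z.png

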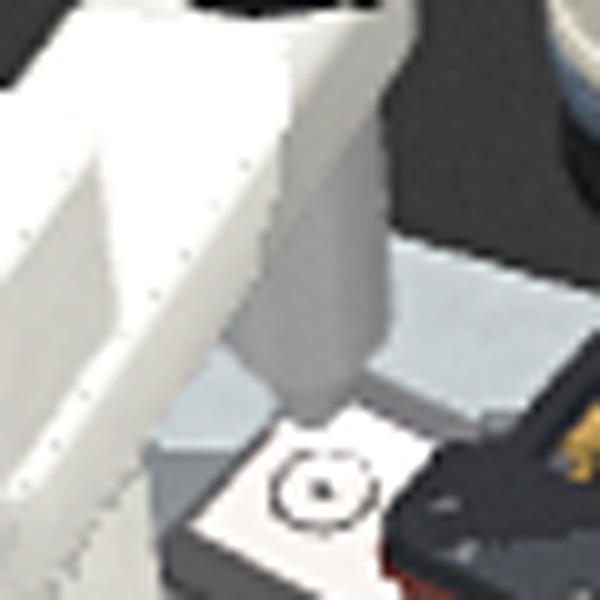

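View pics/t5z.png

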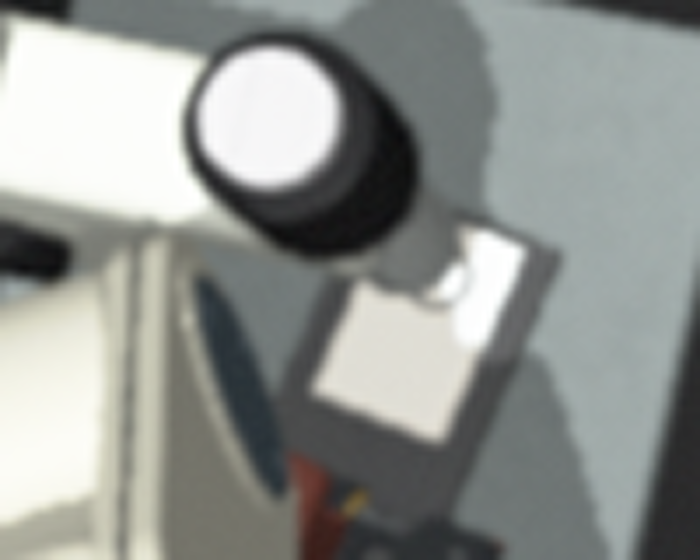

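```bash
python3 - <<'E'
from h import *
S=np.load('/tmp/side.npz');d=np.load('/tmp/top.npz')
u=lambda x,y,s,a,b:((x+.5)/s-.5+a,(y+.5)/s-.5+b)
print('ring side',ray(S,*u(323,490,10,190,240),28))
print('tip center guess side',ray(S,*u(311,410,10,190,240),58))
# circle of the tip underside projected for candidate centres
for o in((654.5,171.5),(653,173),(656,170)):
    pts=np.array([proj(S,[o[0]+8*np.cos(a),o[1]+8*np.sin(a),58]) for a in np.linspace(0,6.28,60)])
    z=(pts-[190,240]+.5)*10-.5
    print(o,'centre',z.mean(0).round(),'x',z[:,0].min().round(),z[:,0].max().round(),'ybot',z[:,1].max().round(),z[z[:,1].argmax()].round())
    tz=(np.array([proj(S,[o[0]+20*np.cos(a),o[1]+20*np.sin(a),110]) for a in np.linspace(0,6.28,60)])-[190,240]+.5)*10-.5
    print('tube x at z110',tz[:,0].min().round(),tz[:,0].max().round(),'y',tz[:,1].mean().round())
Q=cloud(S)
E
```

```text
ring side [654.67128624 170.47402984  28.        ]
tip center guess side [655.14686455 172.17921191  58.        ]
(654.5, 171.5) centre [314. 408.] x 280.0 349.0 ybot 435.0 [313. 435.]
tube x at z110 210.0 390.0 y 253.0
(653, 173) centre [318. 414.] x 284.0 354.0 ybot 441.0 [318. 441.]
tube x at z110 214.0 394.0 y 259.0
(656, 170) centre [309. 402.] x 275.0 345.0 ybot 429.0 [309. 429.]
tube x at z110 205.0 385.0 y 247.0
```

Call:
{"api": "jog_arm", "payload": {
  "steps": [
    {"dp": [0, 0, 0], "turn": [0, 0, 0], "claw": 0.2},
    {"dp": [0, 0, 0], "turn": [0, 0, 0], "claw": 0.3},
    {"dp": [0, 0, 0], "turn": [0, 0, 0], "claw": 0.4},
    {"dp": [0, 0, 0], "turn": [0, 0, 0], "claw": 0.5},
    {"dp": [0, 0, 0], "turn": [0, 0, 0], "claw": 0.6},
    {"dp": [0, 0, 0], "turn": [0, 0, 0], "claw": 0.6},
    {"dp": [0, 0, 0], "turn": [0, 0, 0], "claw": 0.6},
    {"dp": [0, 0, 0], "turn": [0, 0, 0], "claw": 0.6}
  ]
}}

```text
t: 7.52
ee_pos: [543.7, 212.8, 38.5]
orientation: [-1.36, -0.946, 0.94]
ft_force: [0.8, -0.0, -0.1]
width: 52.7
```

```bash
python3 - <<'E'
from h import *
o=st();S=cap('side','s6.png');d=cap('top','t6.png')
a=cv2.resize(S['img'][240:300,190:250,::-1],None,fx=10,fy=10,interpolation=2);cv2.imwrite('pics/s6z.png',a)
E
```

```text
t 7.5167 p [543.7 212.8  38.5] tx [0.349 0.937 0.001] ty [ 0.005 -0.    -1.   ] F [ 0.8 -0.  -0.1] w 52.7
```

View pics/s6z.png

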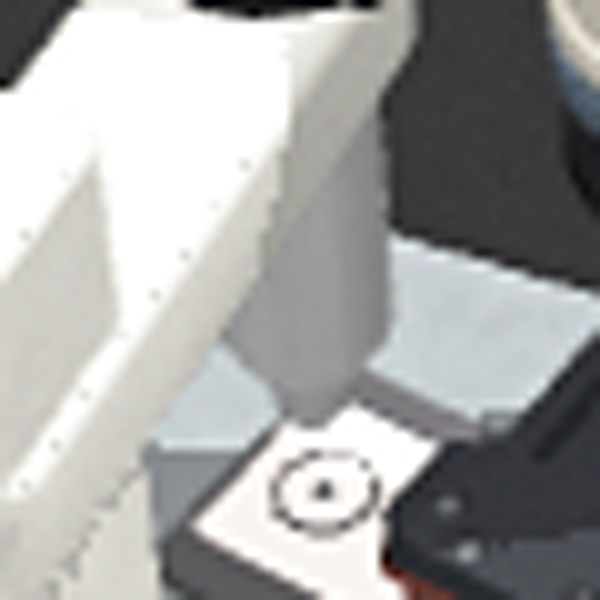

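View pics/s6.png

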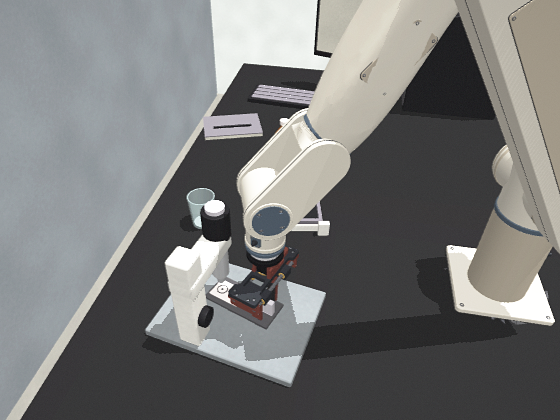

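Call:
{"api": "jog_arm", "payload": {
  "steps": [
    {"dp": [0, 0, 0.2], "turn": [0, 0, 0], "claw": 0.6},
    {"dp": [0, 0, 0.4], "turn": [0, 0, 0], "claw": 0.6},
    {"dp": [0, 0, 0.7], "turn": [0, 0, 0], "claw": 0.6},
    {"dp": [0, 0, 0.9], "turn": [0, 0, 0], "claw": 0.6}
  ]
}}

```text
t: 7.95
ee_pos: [544.0, 212.8, 112.0]
orientation: [-1.36, -0.946, 0.939]
ft_force: [-0.1, 0.1, -0.2]
width: 52.7
```

Call:
{"api": "jog_arm", "payload": {
  "steps": [
    {"dp": [-0.4, 0, 0.5], "turn": [0, 0, 0], "claw": 1},
    {"dp": [-0.8, 0, 1], "turn": [0, 0, 0], "claw": 1},
    {"dp": [-0.8, 0, 1], "turn": [0, 0, 0], "claw": 1},
    {"dp": [-0.8, 0, 1], "turn": [0, 0, 0], "claw": 1}
  ]
}}

```text
t: 8.28
ee_pos: [479.5, 213.5, 195.4]
orientation: [-1.361, -0.951, 0.936]
ft_force: [0.1, 0.5, -1.1]
width: 75.7
```

Call:
{"api": "jog_arm", "payload": {
  "steps": [
    {"dp": [0, -1, 0.5], "turn": [0, 0, 0], "claw": 1},
    {"dp": [0, -1, 0.6], "turn": [0, 0, 0], "claw": 1},
    {"dp": [0, -1, 0.6], "turn": [0, 0, 0], "claw": 1}
  ]
}}

```text
t: 8.53
ee_pos: [480.5, 131.0, 245.4]
orientation: [-1.363, -0.952, 0.935]
ft_force: [0.2, 0.6, 0.0]
width: 87.7
```

```bash
python3 - <<'E'
from h import *
o=st();S=cap('side','s7.png');d=cap('top','t7.png')
a=cv2.resize(d['img'][170:290,240:400,::-1],None,fx=5,fy=5,interpolation=2);cv2.imwrite('pics/t7z.png',a)
a=cv2.resize(S['img'][150:270,200:360,::-1],None,fx=5,fy=5,interpolation=2);cv2.imwrite('pics/s7z.png',a)
E
```

```text
t 8.5333 p [480.5 131.  245.4] tx [0.349 0.937 0.005] ty [ 0.012  0.001 -1.   ] F [0.2 0.6 0. ] w 87.7
```

View pics/t7z.png

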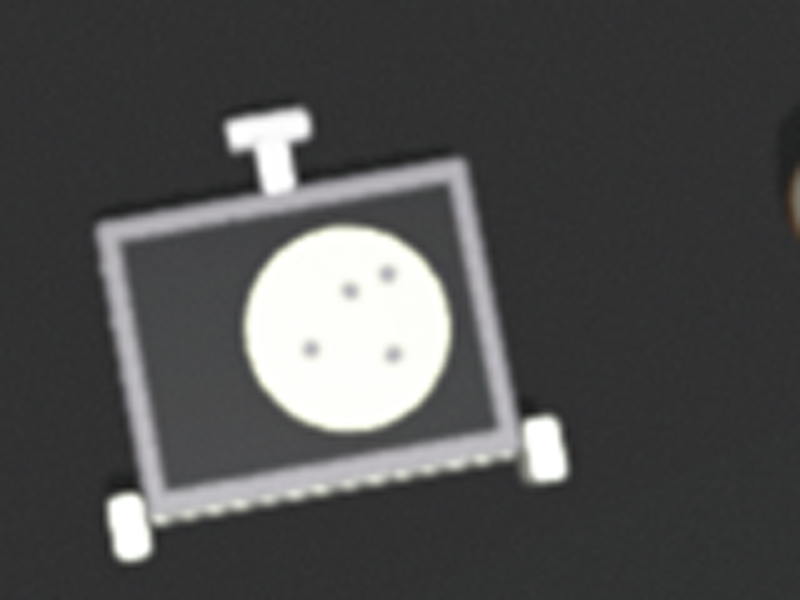

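View pics/s7.png

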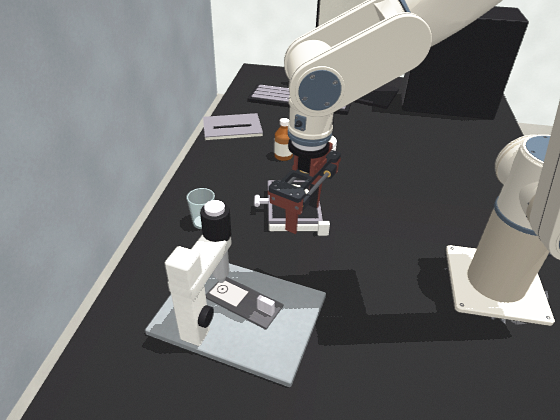

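```bash
python3 - <<'E'
from h import *
d=np.load('/tmp/top.npz');S=np.load('/tmp/side.npz')
u=lambda x,y,h:ray(d,(x+.5)/5-.5+240,(y+.5)/5-.5+170,h)[:2]
bar=u(269,130,38);fl=u(97,228,41);fr=u(465,160,41);nr=u(520,450,41);nl=u(155,512,41)
print('bar',bar,'fl',fl,fr,'width',np.linalg.norm(fl-fr),'far mid',(fl+fr)/2, np.linalg.norm(fl-nl),np.linalg.norm(fr-nr))
e=fl-fr;print('yaw from far edge',np.arctan2(e[1],e[0])-np.pi/2)
h1=u(130,527,45);h2=u(545,450,45);e=h1-h2;print('hinge',(h1+h2)/2,np.arctan2(e[1],e[0])-np.pi/2,np.linalg.norm(bar-(h1+h2)/2))
w=bar-(h1+h2)/2;print('yaw hinge->bar',np.arctan2(w[1],w[0]))
a=cv2.resize(S['img'][180:240,240:340,::-1],None,fx=8,fy=8,interpolation=2);cv2.imwrite('pics/s7z.png',a)
Q=cloud(d);v,uu=np.mgrid[:420,:560]
m=(uu>283)&(uu<304)&(v>188)&(v<201)&(Q[...,2]>30)
print(cv2.minAreaRect(Q[m][:,:2].astype(np.float32)),np.percentile(Q[m][:,2],[50,95]))
E
```

```text
bar [ 645.23219237 -163.34369335] fl [592.73957897 -77.49876481] [ 631.60546481 -262.61706599] width 189.1542823049839 far mid [ 612.17252189 -170.0579154 ] 144.84048607837784 148.35780342029955
yaw from far edge 0.20694585006470279
hinge [ 464.9172214  -200.10670404] 0.2027893205949436 184.02447584107748
yaw hinge->bar 0.20112563020446253
((643.21923828125, -161.8532257080078), (22.577116012573242, 39.376163482666016), 12.421719551086426) [42.74149539 47.61253348]
```

View pics/s7z.png

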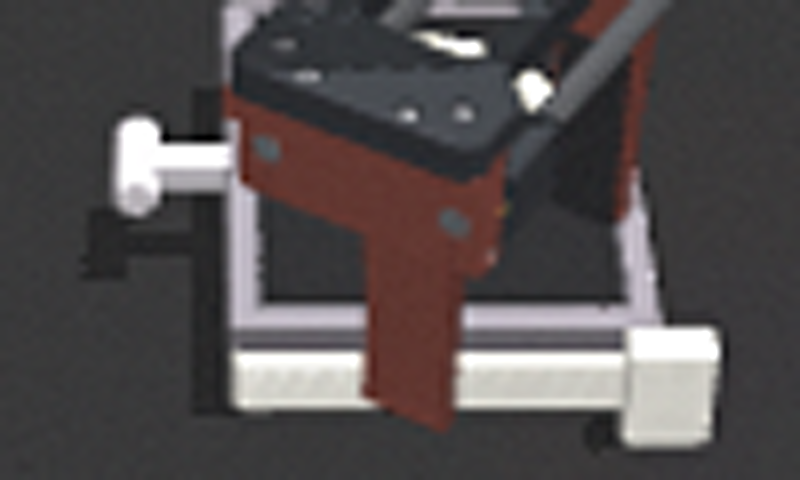

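Call:
{"api": "jog_arm", "payload": {
  "steps": [
    {"dp": [0.5, -0.9, 0], "turn": [0, 0.004, 0.06], "claw": 1},
    {"dp": [0.5, -0.9, 0], "turn": [0, 0.004, 0.06], "claw": 1},
    {"dp": [0.5, -0.9, 0], "turn": [0, 0.004, 0.06], "claw": 1}
  ]
}}

```text
t: 8.88
ee_pos: [523.3, 57.7, 242.9]
orientation: [-1.282, -1.085, 1.083]
ft_force: [0.7, -0.2, 0.1]
width: 87.9
```

Call:
{"api": "jog_arm", "payload": {
  "steps": [
    {"dp": [0.5, -0.9, 0], "turn": [0, 0, 0.06], "claw": 1},
    {"dp": [0.5, -0.9, 0], "turn": [0, 0, 0.06], "claw": 1},
    {"dp": [0.5, -0.9, 0], "turn": [0, 0, 0.06], "claw": 1}
  ]
}}

```text
t: 9.13
ee_pos: [566.0, -17.4, 241.2]
orientation: [-1.198, -1.225, 1.224]
ft_force: [0.9, -0.1, -0.3]
width: 87.8
```

Call:
{"api": "jog_arm", "payload": {
  "steps": [
    {"dp": [0.5, -0.9, 0], "turn": [0, 0, 0.05], "claw": 1},
    {"dp": [0.5, -0.9, 0], "turn": [0, 0, 0.05], "claw": 1},
    {"dp": [0.5, -0.9, 0], "turn": [0, 0, 0.05], "claw": 1}
  ]
}}

```text
t: 9.38
ee_pos: [608.7, -92.6, 239.3]
orientation: [-1.121, -1.337, 1.338]
ft_force: [-0.6, -0.4, -0.4]
width: 88.0
```

Call:
{"api": "jog_arm", "payload": {
  "steps": [
    {"dp": [0.45, -0.8, -0.4], "turn": [0, 0, 0], "claw": 1},
    {"dp": [0.45, -0.8, -0.9], "turn": [0, 0, 0], "claw": 1},
    {"dp": [0.45, -0.8, -1], "turn": [0, 0, 0], "claw": 1},
    {"dp": [0.45, -0.8, -1], "turn": [0, 0, 0], "claw": 1}
  ]
}}

```text
t: 9.72
ee_pos: [641.8, -156.4, 150.9]
orientation: [-1.112, -1.328, 1.337]
ft_force: [-1.5, 0.6, -0.3]
width: 87.8
```

```bash
python3 - <<'E'
from h import *
S=np.load('/tmp/side.npz');print('bar side',ray(S,257.2,200.6,36))
o=st();print(o['qpos'].round(3));S=cap('side','s8.png')
R=Ro.from_rotvec(o['orientation']).as_matrix();y=np.arctan2(R[1,0],R[0,0]);print('yaw',y,'turn/pi',(1.774-y)/np.pi,'dp/80',((644-o['ee_pos'][0])/80,(-163-o['ee_pos'][1])/80))
E
```

```text
bar side [ 640.92813079 -160.7940758    36.        ]
t 9.7167 p [ 641.8 -156.4  150.9] tx [-0.171  0.985  0.005] ty [-0.011  0.003 -1.   ] F [-1.5  0.6 -0.3] w 87.8
[-0.257  0.56   1.586 -0.     1.007 -1.999]
yaw 1.7427029100500702 turn/pi 0.009962173139846032 dp/80 (np.float64(0.028010522082598754), np.float64(-0.08239857638159051))
```

View pics/s8.png

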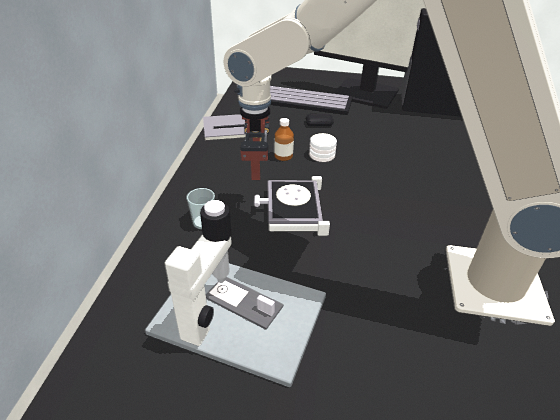

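Call:
{"api": "jog_arm", "payload": {
  "steps": [
    {"dp": [0.015, -0.07, -0.4], "turn": [-0.001, -0.0035, 0.01], "claw": 1},
    {"dp": [0.015, -0.07, -0.8], "turn": [-0.001, -0.0035, 0.01], "claw": 1},
    {"dp": [0.015, -0.07, -1], "turn": [-0.001, -0.0035, 0.01], "claw": 1},
    {"dp": [0.015, -0.07, -1], "turn": [-0.001, -0.0035, 0.01], "claw": 1},
    {"dp": [0.015, -0.07, -1], "turn": [-0.001, -0.0035, 0.01], "claw": 1}
  ]
}}

```text
t: 10.18
ee_pos: [643.5, -159.4, 74.5]
orientation: [-1.107, -1.359, 1.358]
ft_force: [0.2, -0.1, 0.6]
width: 87.9
```

```bash
python3 - <<'E'
from h import *
o=st();S=cap('side','s9.png');d=cap('top','t9.png')
R=Ro.from_rotvec(o['orientation']).as_matrix();y=np.arctan2(R[1,0],R[0,0]);print('yaw',y)
a=cv2.resize(S['img'][140:240,220:340,::-1],None,fx=6,fy=6,interpolation=2);cv2.imwrite('pics/s9z.png',a)
E
```

```text
t 10.1833 p [ 643.5 -159.4   74.5] tx [-0.203  0.979 -0.   ] ty [ 0.001 -0.    -1.   ] F [ 0.2 -0.1  0.6] w 87.9
yaw 1.775297473250474
```

View pics/s9z.png

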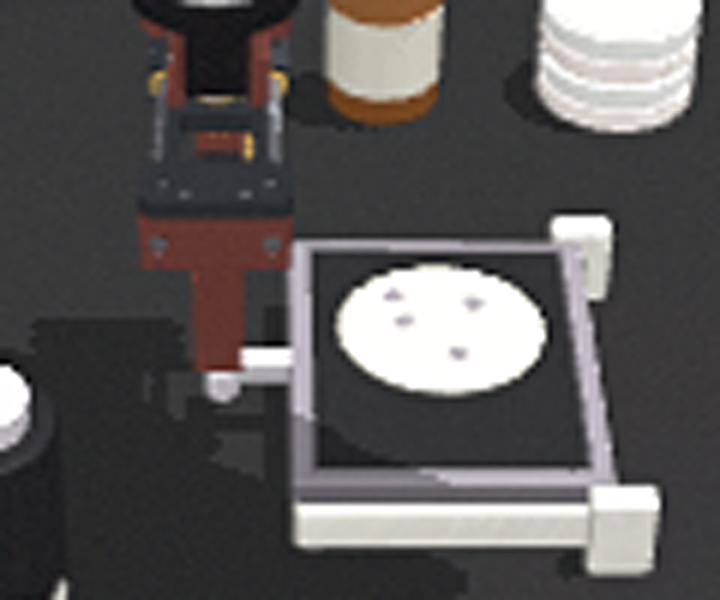

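View pics/t9.png

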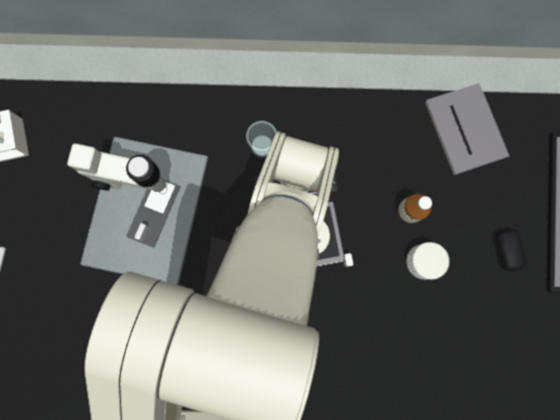

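Call:
{"api": "jog_arm", "payload": {
  "steps": [
    {"dp": [0, -0.03, -0.3], "turn": [0, 0, 0], "claw": 1},
    {"dp": [0, -0.03, -0.6], "turn": [0, 0, 0], "claw": 1},
    {"dp": [0, -0.03, -0.72], "turn": [0, 0, 0], "claw": 1},
    {"dp": [0, -0.03, -0.72], "turn": [0, 0, 0], "claw": 1},
    {"dp": [0, -0.03, -0.72], "turn": [0, 0, 0], "claw": 1}
  ]
}}

```text
t: 10.7
ee_pos: [645.5, -162.7, 19.7]
orientation: [-1.111, -1.361, 1.357]
ft_force: [-0.2, -0.5, -0.6]
width: 87.8
```

Call:
{"api": "jog_arm", "payload": {
  "steps": [
    {"dp": [0, 0, 0], "turn": [0, 0, 0], "claw": 0.6},
    {"dp": [0, 0, 0], "turn": [0, 0, 0], "claw": 0.5},
    {"dp": [0, 0, 0], "turn": [0, 0, 0], "claw": 0.45},
    {"dp": [0, 0, 0], "turn": [0, 0, 0], "claw": 0.4},
    {"dp": [0, 0, 0], "turn": [0, 0, 0], "claw": 0.35},
    {"dp": [0, 0, 0], "turn": [0, 0, 0], "claw": 0.3},
    {"dp": [0, 0, 0], "turn": [0, 0, 0], "claw": 0.2},
    {"dp": [0, 0, 0], "turn": [0, 0, 0], "claw": 0.1},
    {"dp": [0, 0, 0], "turn": [0, 0, 0], "claw": 0},
    {"dp": [0, 0, 0], "turn": [0, 0, 0], "claw": 0},
    {"dp": [0, 0, 0], "turn": [0, 0, 0], "claw": 0}
  ]
}}

```text
t: 11.62
ee_pos: [645.2, -161.6, 19.6]
orientation: [-1.11, -1.361, 1.356]
ft_force: [0.0, 5.7, 2.4]
width: 39.6
```

```bash
python3 - <<'E'
from h import *
o=st();S=cap('side','s10.png')
a=cv2.resize(S['img'][140:240,220:340,::-1],None,fx=6,fy=6,interpolation=2);cv2.imwrite('pics/s10z.png',a)
E
```

```text
t 11.6167 p [ 645.2 -161.6   19.6] tx [-0.203  0.979 -0.001] ty [ 0.005 -0.    -1.   ] F [0.  5.7 2.4] w 39.6
```

View pics/s10z.png

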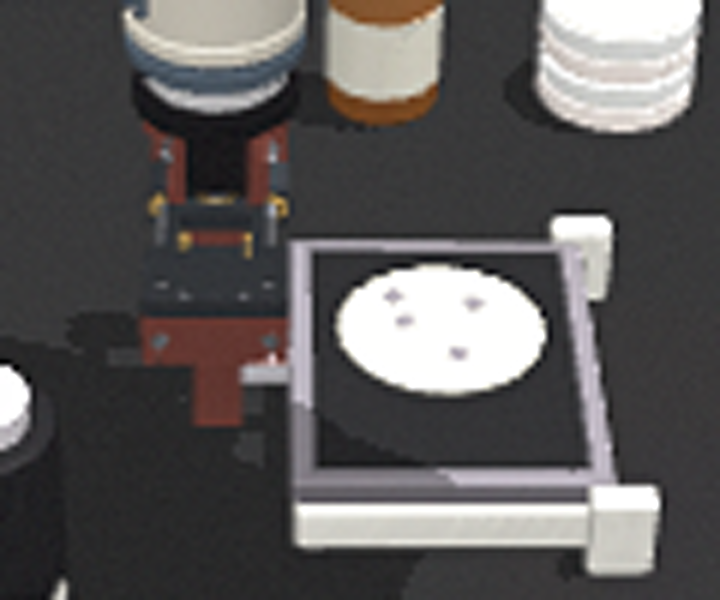

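Call:
{"api": "jog_arm", "payload": {
  "steps": [
    {"dp": [-0.002, 0, 0.1], "turn": [0, 0, 0], "claw": 0},
    {"dp": [-0.009, -0.002, 0.2], "turn": [0, 0, 0], "claw": 0},
    {"dp": [-0.02, -0.004, 0.3], "turn": [0, 0, 0], "claw": 0},
    {"dp": [-0.034, -0.007, 0.4], "turn": [0, 0, 0], "claw": 0},
    {"dp": [-0.054, -0.011, 0.5], "turn": [0, 0, 0], "claw": 0},
    {"dp": [-0.077, -0.016, 0.595], "turn": [0, 0, 0], "claw": 0},
    {"dp": [-0.104, -0.021, 0.69], "turn": [0, 0, 0], "claw": 0},
    {"dp": [-0.136, -0.028, 0.786], "turn": [0, 0, 0], "claw": 0},
    {"dp": [-0.171, -0.035, 0.88], "turn": [0, 0, 0], "claw": 0},
    {"dp": [-0.171, -0.035, 0.88], "turn": [0, 0, 0], "claw": 0}
  ]
}}

```text
t: 12.5
ee_pos: [630.1, -164.6, 91.5]
orientation: [-1.108, -1.36, 1.357]
ft_force: [-8.0, -1.8, -1.8]
width: 39.7
```

```bash
python3 - <<'E'
from h import *
o=st();S=cap('side','s11.png')
a=cv2.resize(S['img'][140:240,220:340,::-1],None,fx=6,fy=6,interpolation=2);cv2.imwrite('pics/s11z.png',a)
E
```

```text
t 12.5 p [ 630.1 -164.6   91.5] tx [-0.203  0.979 -0.001] ty [ 0.003 -0.    -1.   ] F [-8.  -1.8 -1.8] w 39.7
```

View pics/s11z.png

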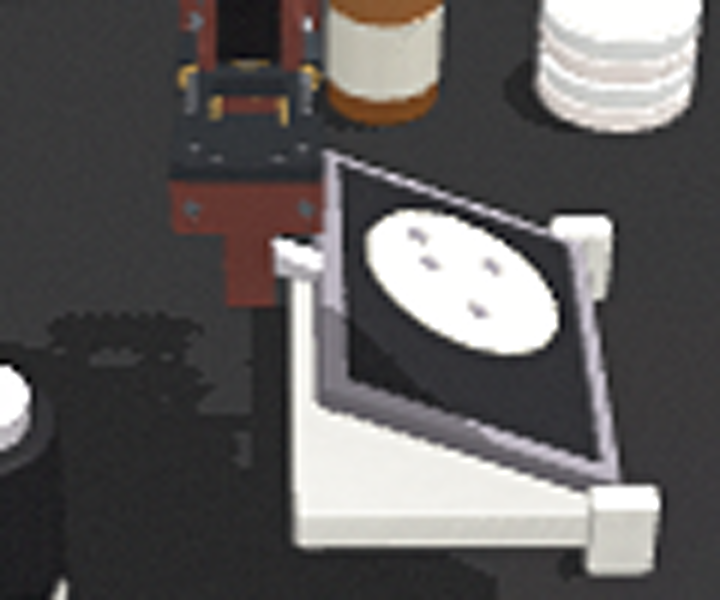

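Call:
{"api": "jog_arm", "payload": {
  "steps": [
    {"dp": [-0.066, -0.014, 0.145], "turn": [0, 0, 0], "claw": 0},
    {"dp": [-0.122, -0.025, 0.251], "turn": [0, 0, 0], "claw": 0},
    {"dp": [-0.185, -0.038, 0.354], "turn": [0, 0, 0], "claw": 0},
    {"dp": [-0.251, -0.052, 0.454], "turn": [0, 0, 0], "claw": 0},
    {"dp": [-0.323, -0.067, 0.55], "turn": [0, 0, 0], "claw": 0},
    {"dp": [-0.4, -0.082, 0.64], "turn": [0, 0, 0], "claw": 0},
    {"dp": [-0.48, -0.1, 0.728], "turn": [0, 0, 0], "claw": 0},
    {"dp": [-0.565, -0.117, 0.81], "turn": [0, 0, 0], "claw": 0},
    {"dp": [-0.645, -0.133, 0.876], "turn": [0, 0, 0], "claw": 0},
    {"dp": [-0.645, -0.133, 0.876], "turn": [0, 0, 0], "claw": 0},
    {"dp": [-0.645, -0.133, 0.876], "turn": [0, 0, 0], "claw": 0}
  ]
}}

```text
t: 13.47
ee_pos: [578.5, -175.4, 162.5]
orientation: [-1.109, -1.36, 1.357]
ft_force: [-2.7, -0.4, 0.5]
width: 39.8
```

```bash
cat >> h.py <<'E'
def panel(S):
    Q=cloud(S); c,s=np.cos(.203),np.sin(.203)
    X=(Q[...,0]-464)*c+(Q[...,1]+200)*s; Y=-(Q[...,0]-464)*s+(Q[...,1]+200)*c
    m=(X>0)&(X<170)&(np.abs(Y)<80)&(Q[...,2]>45)&(Q[...,2]<200)
    x,z=X[m],Q[...,2][m]
    rng=np.random.default_rng(0);best=0
    for _ in range(500):
        i,j=rng.integers(len(x),size=2)
        if abs(x[i]-x[j])+abs(z[i]-z[j])<40: continue
        n=np.array([-(z[j]-z[i]),x[j]-x[i]]);n/=np.hypot(*n)
        r=np.abs((x-x[i])*n[0]+(z-z[i])*n[1]);k=r<2.5
        if k.sum()>best: best=k.sum();K=k
    p=np.c_[x[K],z[K]];p0=p.mean(0);_,_,V=np.linalg.svd(p-p0)
    print('panel pts',best,len(x),'angle',np.degrees(np.arctan(V[0,1]/V[0,0])),'mean',p0)
E
python3 - <<'E'
from h import *
o=st();S=cap('side','s12.png');panel(S)
panel(cap('top','t12.png'))
a=cv2.resize(S['img'][120:240,200:340,::-1],None,fx=5,fy=5,interpolation=2);cv2.imwrite('pics/s12z.png',a)
E
```

```text
t 13.4667 p [ 578.5 -175.4  162.5] tx [-0.203  0.979 -0.001] ty [ 0.004 -0.    -1.   ] F [-2.7 -0.4  0.5] w 39.8
panel pts 908 1072 angle 49.78682787045641 mean [ 49.82197121 107.05389614]
panel pts 246 320 angle 49.48579991871131 mean [ 75.96721481 133.02494078]
```

View pics/s12z.png

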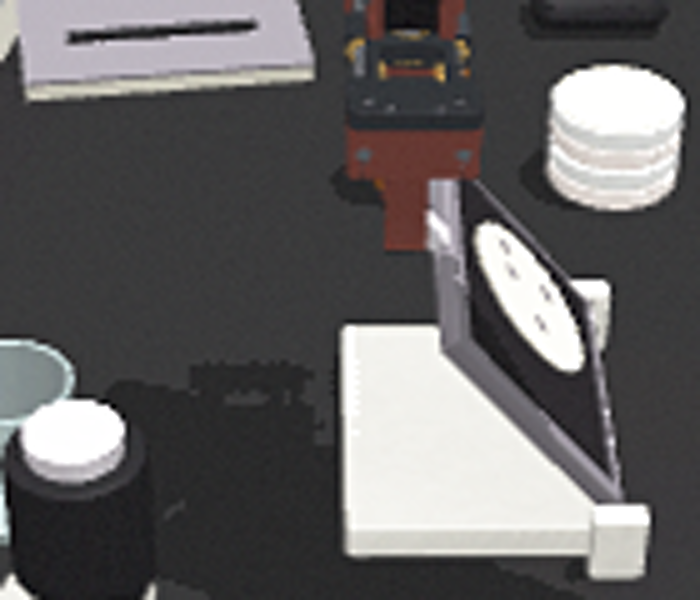

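Call:
{"api": "jog_arm", "payload": {
  "steps": [
    {"dp": [0, 0, 0], "turn": [0, 0, 0], "claw": 0.6},
    {"dp": [0, 0, 0], "turn": [0, 0, 0], "claw": 0.8},
    {"dp": [0, 0, 0], "turn": [0, 0, 0], "claw": 1},
    {"dp": [0, 0, 0], "turn": [0, 0, 0], "claw": 1},
    {"dp": [0, 0, 0], "turn": [0, 0, 0], "claw": 1},
    {"dp": [0, 0, 0], "turn": [0, 0, 0], "claw": 1},
    {"dp": [0, 0, 0], "turn": [0, 0, 0], "claw": 1},
    {"dp": [0, 0, 0], "turn": [0, 0, 0], "claw": 1}
  ]
}}

```text
t: 14.23
ee_pos: [579.0, -175.3, 162.0]
orientation: [-1.109, -1.36, 1.357]
ft_force: [0.7, -0.3, -0.9]
width: 86.9
```

Call:
{"api": "jog_arm", "payload": {
  "steps": [
    {"dp": [0.05, 0, 0.2], "turn": [0, 0, 0], "claw": 1},
    {"dp": [0.1, 0, 0.5], "turn": [0, 0, 0], "claw": 1},
    {"dp": [0.1, 0, 0.9], "turn": [0, 0, 0], "claw": 1},
    {"dp": [0.1, 0, 1], "turn": [0, 0, 0], "claw": 1},
    {"dp": [0.1, 0, 1], "turn": [0, 0, 0], "claw": 1},
    {"dp": [0.1, 0, 1], "turn": [0, 0, 0], "claw": 1}
  ]
}}

```text
t: 14.73
ee_pos: [586.8, -175.2, 241.8]
orientation: [-1.109, -1.361, 1.357]
ft_force: [-0.6, -0.3, -0.1]
width: 87.9
```

```bash
python3 - <<'E'
from h import *
o=st();S=cap('side','s13.png');panel(S)
d=cap('top','t13.png');panel(d)
a=cv2.resize(S['img'][240:300,190:250,::-1],None,fx=10,fy=10,interpolation=2);cv2.imwrite('pics/s13z.png',a)
E
```

```text
t 14.7333 p [ 586.8 -175.2  241.8] tx [-0.203  0.979 -0.001] ty [ 0.004 -0.    -1.   ] F [-0.6 -0.3 -0.1] w 87.9
panel pts 941 1078 angle 49.31889435916198 mean [ 52.00816177 108.91781782]
panel pts 325 484 angle 49.016258544431025 mean [ 89.74918082 148.98423879]
```

View pics/s13.png

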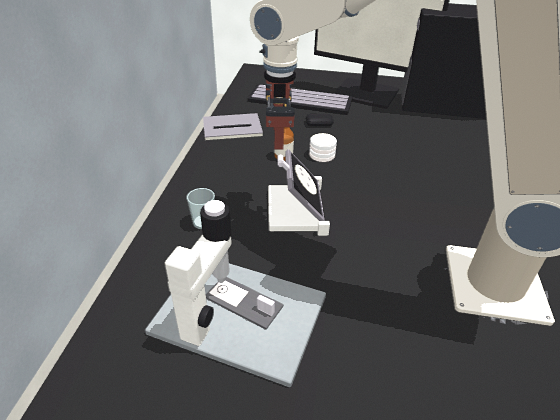

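View pics/s13z.png

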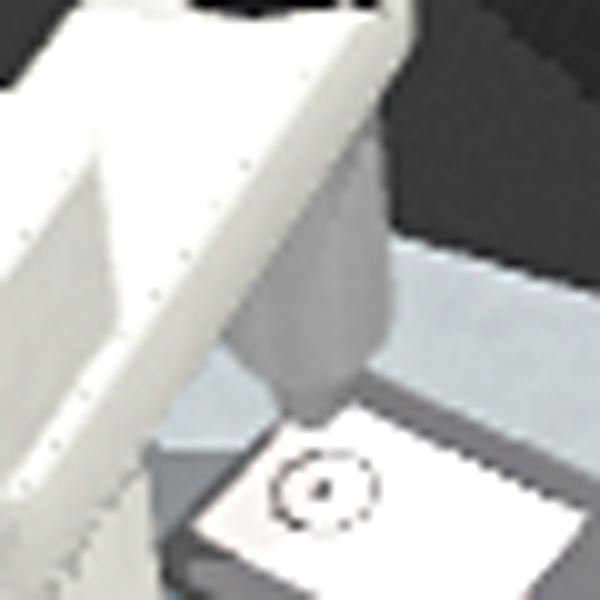

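View pics/t13.png

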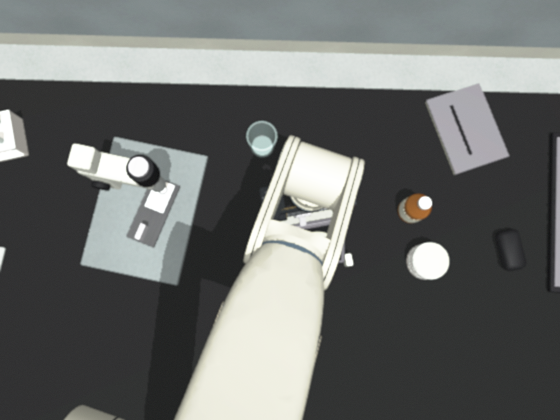

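```bash
python3 - <<'E'
from h import *
st(); print(ctrl.close_job())
E
```

```text
t 14.8333 p [ 585.9 -175.   240.4] tx [-0.203  0.979  0.   ] ty [ 0.001  0.001 -1.   ] F [0.5 0.1 0.7] w 87.9
the job is handed in; nothing more can be done
None
```

I finished both steps and handed the job in at about 14.8 s of the 67 s allowed; no verdict came back, so the figures below are my own checks.

**Carrier:** I gripped it by the fin, slid it about 83 mm along the base plate without lifting it, and released it. The last check puts the marked spot within about 1–2 mm of the objective tip horizontally. After I let go and backed away, the ring was at the same pixels in the side view.

**Display:** I pinched the pull bar, raised the panel along its arc, released it and withdrew upward. After release the two cameras measured 49.3° (side) and 49.0° (top), against the 45–55° band. That is about 0.5° lower than the readings before release (49.8° and 49.5°), within the noise.

**Objective and bystanders:** The bottle, dishes and beaker look unmoved in the last pictures. Nothing came near the objective. The gripper was open, clear and reading about 0 N at the end.

**Disagreement:** The two cameras differed by up to about 4 mm in absolute position. I therefore compared spot and tip within the same camera. Averaging the two cameras for the tip, and working the spot out from the gripper's position at the fin, gave the same result.

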